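# Close a pop-lid canister

### The arm

A 6-joint arm with a two-finger parallel gripper is mounted at the origin on the work surface; the furniture and walls round the work are solid. World frame = base frame: x ahead of the robot, y to its left, z up, the work surface at z = 0. Lengths are in m, angles in rad, forces in N, time in s.
With the tool pointing down it reaches from about 0.4 to 0.925 m from the base axis. Payload 12.5 kg.
Tool frame: the origin (TCP) lies midway between the tips of the shut fingers; the grasp point (between the pads) lies 19 mm behind it (arm.tcp_to_grasp is the distance from the TCP to the grasp point, in m); z points along the fingers, y is the line along which they close (so a half turn about z gives the same grasp; the last joint's range is limited). The gripper opens to 95 mm and grips with 3 to 60 N. Pads are 20 mm wide; open, the fingers measure 119 mm over their backs; the gripper's body (75 mm by 180 mm) begins 59 mm behind the grasp point.
Start: joints at [-1.438, 0.491, 1.559, -0, 1.092, -0.106], TCP at [0.148, -0.607, 0.215] pointing down, gripper open.
Joint ranges: [-3.1, 3.1], [-0.84, 2.19], [0.05, 2.79], [-1.13, 4.28], [0.06, 2.93], [-2.69, 2.69]. Speed limits (rad/s): [2.22, 2.22, 2.79, 3.14, 3.14, 3.14].

### API

Orientations are given as a 3x3 rotation matrix whose columns are the frame's x, y, z axes.
In Python, from cell import arm gives the robot as it stands.
- The arm moves only by the tool move_arm, never from a script. Its argument "motion" is a list of rows, each an object with "angular": the turn, a rotation vector about the world's x, y, z in rad, a list of three; "dp": the shift along the world's x, y, z in mm, a list of three; "grip": the opening, from -1 (shut) to 1 (fully open), so that 0 is half open. A call has 1 to 5 rows; each row is the pose to reach, as a shift and turn from the pose commanded when the call began; what a row does not reach only later rows make up. A row lasts 1/8 s, in which the tool goes at most 62.5 mm and 10.7 degrees, less where a joint would pass 70% of its speed; a pose out of reach is approached as far as the arm can. A call with a gripper value outside its range is refused whole. The fingers move at their own pace and stop on an object; the grip force is fixed at half the most. Time passes only in rows, so rows that repeat a pose let the fingers close. It gives the time, the measured TCP pose, the force, the opening and the grip force at its end, in the units of the state.
- arm.read_state(): the state, without advancing time (a new reading comes with each control period).
- arm.read_camera(name): name is "scene" or "side" or "wrist"; returns (picture, depth): 480x640x3 uint8, blue, green, red; 480x640 float32, m along the optical axis (not along the pixel's ray), 0 where there is no reading.
- arm.camera_info(name): a dict with "intrinsics" (3x3 intrinsics, pixels), "k1" (the pictures are not rectified: a ray, as slopes to the right and down, at radius r is drawn at 1 + k1 r^2 times it, then the intrinsics apply), "rvec" (rotation vector, rad) and "tvec" (3), from world to camera coordinates, as OpenCV has them; the wrist camera has in their place "hand_eye" (4x4, takes a point from camera to tool coordinates, whose origin is the TCP and whose axes are the flange's). Camera axes: x right, y down, z forward; pixel columns grow to the right and rows downward; lengths in m; the calibration is good to about 2 mm. A picture is of the moment at which its call begins: read the wrist's pose just before it. camera_info takes no time and is no camera call.
- arm.finish_job(): hands the job in; it is judged then, once.
The state is a dict: "t": time; "joint_pos": joint angles; "qd": joint speeds; "effort": joint torques, N m; "ee_pos": TCP position; "tcp_rot": TCP orientation; "force": force on the tool from outside, world axes, zero at the start; "moment": the same for the moment, N m; "finger_gap": finger opening in m; "finger_force": force on a finger pad.
Only numpy, scipy, OpenCV 4.12 (cv2) and the standard library are available. Lean on these libraries where they do the work, as an engineer would, in place of code of your own. Each camera call takes 0.05 s, during which the arm holds its last target. There are 200 camera calls.

### The job

Pick up the loose lid by its square button and set it fully home on the open steel canister while the button is still up, then press the button gently until it snaps down and stays down. Press no harder than the snap needs, and leave the other things on the worktop where they stand.

Things in the scene. Friction and masses are not known exactly. Their poses are not given: they have to be found in the camera images.
- canister: Open round steel canister, fixed to the worktop: outside diameter 100 mm, bore diameter 88 mm, rim 120 mm above its origin. Origin: centre of its underside, on the worktop; z up. It starts left or right of the middle.
- rim (a point): Centre of the canister's mouth, level with its rim, 120 mm above the canister's origin.
- lid: Loose round pop lid, about 0.2 kg (varies), standing upright on its plug. Origin: centre of the plug's underside, z up. Dark plug, diameter 84 mm (74 mm at the chamfered foot), z 0 to 16 mm; grey flange, diameter 104 mm, z 16 to 24 mm; on it a dark collar and the button. Fully home, its origin is 104 mm above the canister's. More than 20 N between lid and canister is too rough.
- flange (a point): Centre of the flange's underside, 16 mm above the lid's origin; it meets the canister's rim point when the lid is fully home.
- button_spot (a point): Nominal centre of the raised button's top, fixed in the lid 48 mm above its origin. The square steel button, 36 x 36 mm, sides along the lid's x and y, stands 16 mm above a dark round collar, diameter 56 mm. The collar is screwed in more or less deep: collar and button together really sit up to 4 mm higher or lower than this point shows. The lid may be carried by the button's sides.
- button (a joint): How far the button is pressed into its collar, m: 0 up, 0.008 down on a hard stop. Its resistance rises from about 3 N to a peak of about 10 N at 2 mm, then falls; past about 5 mm it snaps down by itself and stays down. Do not count on raising it again. Pushing the lid down hard by the gripped button also presses the button in.
- salt_shaker: Bystander: small salt shaker, 44 mm across, 90 mm high, origin at the centre of its underside.
- water_glass: Bystander: clear drinking glass, 77 mm across, 89 mm high, origin at the centre of its underside.
- green_canister: Bystander: square green canister with a wooden lid, 102 x 102 x 140 mm, origin at the centre of its underside.
Not all that is in view belongs to the job. What is shaped like the lid but green is not meant.

How it is judged:
On the way, in this order (a step that is already met when the one before it is completed fails the run):
1. the lid is fully home on the canister with its button still up (z of lid in the frame of canister between 0.101 and 0.1055 m and horizontal distance between lid and canister below 0.005 m and angle between lid's own z axis and vertical below 0.03 rad and value of joint button below 0.003 m), for 0.2 s.
2. the button has snapped down (value of joint button above 0.0065 m and z of lid in the frame of canister below 0.1055 m), for 0.2 s.
At the end, for the whole second after the job is handed in: The lid lies at rest on the canister, its flange within 1.5 mm of the rim, centred within 5 mm and level within 0.03 rad, and the button stays snapped down by more than 6.5 mm (all of step 2 and z of lid in the frame of canister above 0.101 m and horizontal distance between lid and canister below 0.005 m and angle between lid's own z axis and vertical below 0.03 rad and linear speed of lid below 0.02 m/s); the robot touches nothing.
It fails at once if the lid is pressed or knocked against the canister with more than 20 N (contact force between lid and canister above 20 N).
It fails at once if the salt shaker, the glass or the green canister is moved by more than 20 mm (distance of any of salt_shaker, water_glass, green_canister from where it was at the start of the episode above 0.02 m).
It also fails if it takes over 61 s, if anything falls off the work surface, if the arm or the gripper's body presses on something with over 40 N, if the wrist force passes 120 N, or if a joint passes its speed limit or range.

## Working session

There is one attempt and no reset: what is moved stays moved. The work goes in short steps, Python scripts to look and compute and a tool call to move; the robot and the scene stay as the last step left them, time stands still between calls to the robot, and variables do not carry over. Pictures are saved under pics/ and viewed, at most 10 in all, crops included, and the job is handed in when it is done.

Besides the shell and the picture viewer there is one more tool, called after "Request:" as name([rows], argument=value, ...), one row to a line, values as JSON. move_arm: Moves the arm, as the interface text tells. Its arguments: {"type":"object","properties":{"motion":{"type":"array","items":{"type":"object","properties":{"angular":{"type":"array","items":{"type":"number"}},"dp":{"type":"array","items":{"type":"number"}},"grip":{"type":"number"}}}}},"required":["motion"]}

```bash
ls; mkdir -p pics; python3 - <<'E'
from cell import arm
import cv2,numpy as np
s=arm.read_state();print({k:np.round(v,3).tolist() for k,v in s.items()})
for n in("scene","side"):
    p,d=arm.read_camera(n);cv2.imwrite(f"pics/{n}.png",p);np.save(f"pics/{n}.npy",d)
    print(n,arm.camera_info(n))
print(arm.camera_info("wrist"))
E
```

```text
pics
{'t': 0.0, 'joint_pos': [-1.438, 0.492, 1.559, 0.0, 1.092, -0.106], 'qd': [-0.0, -0.001, -0.002, 0.0, -0.002, 0.001], 'effort': [-0.002, -61.264, -25.818, 0.069, 0.048, -0.0], 'ee_pos': [0.148, -0.607, 0.214], 'tcp_rot': [[0.972, 0.237, -0.0], [0.237, -0.972, 0.001], [0.0, -0.001, -1.0]], 'force': [0.126, 0.533, 0.555], 'moment': [-0.031, -0.027, 0.036], 'finger_force': 0.0, 'finger_gap': 0.095}
scene {'intrinsics': array([[462.66344148,   0.        , 315.97024202],
       [  0.        , 462.66344148, 231.75889552],
       [  0.        ,   0.        ,   1.        ]]), 'k1': 0.0012874290462523733, 'rvec': array([ 0.90912779, -2.491319  ,  1.09321678]), 'tvec': array([0.46651074, 0.34611877, 0.7832836 ])}
side {'intrinsics': array([[486.93637194,   0.        , 331.89805067],
       [  0.        , 486.93637194, 237.10785872],
       [  0.        ,   0.        ,   1.        ]]), 'k1': -0.10696985163096626, 'rvec': array([ 0.16264175, -2.59354346,  1.6876317 ]), 'tvec': array([0.61458064, 0.13711965, 0.82976394])}
{'intrinsics': array([[420.90638724,   0.        , 312.64624353],
       [  0.        , 420.90638724, 237.36780666],
       [  0.        ,   0.        ,   1.        ]]), 'k1': -0.04969042567701321, 'hand_eye': array([[-4.84696201e-04, -9.61252234e-01, -2.75669924e-01,
         7.92025203e-02],
       [ 9.99999872e-01, -5.04997769e-04,  2.66294955e-06,
         3.24098093e-04],
       [-1.41772463e-04, -2.75669888e-01,  9.61252357e-01,
        -1.68774934e-01],
       [ 0.00000000e+00,  0.00000000e+00,  0.00000000e+00,
         1.00000000e+00]])}
```

View pics/scene.png

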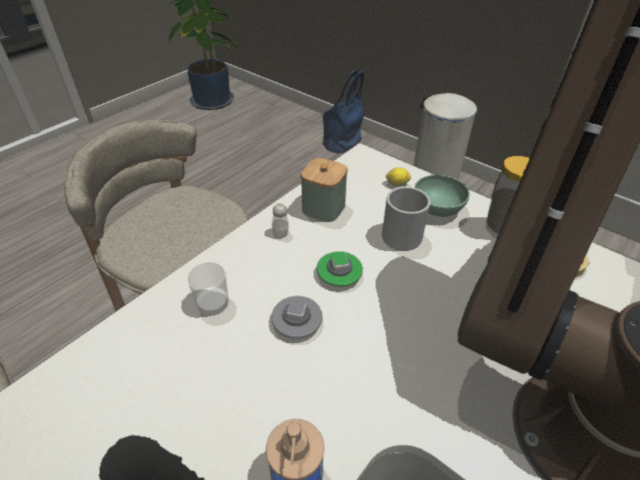

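View pics/side.png

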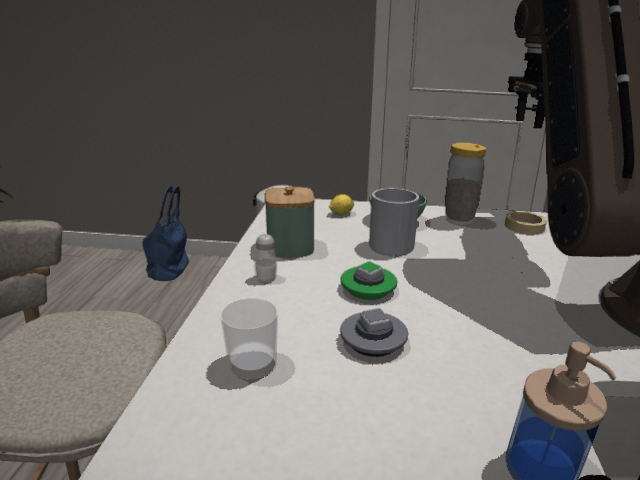

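Scene view: the grey lid is at (297,315). The green decoy lid is at (340,268). The open steel canister is at (405,218); it could be confused with the bowl (441,195) and the tall bin (447,130). The lid I want is the grey one. Side view: grey lid (374,333), green lid (369,282), canister (394,220).

```bash
cat > h.py <<'E'
import cv2,numpy as np
from cell import arm
def pose(n,s=None):
    """R,t camera->world"""
    i=arm.camera_info(n)
    if n=="wrist":
        H=i["hand_eye"];R=np.array(s["tcp_rot"]);return R@H[:3,:3],R@H[:3,3]+np.array(s["ee_pos"])
    R=cv2.Rodrigues(i["rvec"])[0].T;return R,-R@i["tvec"]
def slopes(n,uv):
    i=arm.camera_info(n)
    p=cv2.undistortPoints(np.float64(uv).reshape(-1,1,2),i["intrinsics"],np.array([i["k1"],0,0,0]))[:,0]
    return np.c_[p,np.ones(len(p))]
def plane(n,uv,z,s=None):
    R,t=pose(n,s);d=slopes(n,uv)@R.T
    return t+d*((z-t[2])/d[:,2])[:,None]
def cloud(n,d,s=None):
    v,u=np.nonzero(d>0);R,t=pose(n,s)
    return np.c_[u,v],(slopes(n,np.c_[u,v])*d[v,u][:,None])@R.T+t
def circ(P):
    A=np.c_[2*P[:,:2],np.ones(len(P))];c=np.linalg.lstsq(A,(P[:,:2]**2).sum(1),rcond=None)[0]
    return c[:2],np.sqrt(c[2]+c[:2]@c[:2])
E
python3 - <<'E'
from h import *
px={"scene":dict(lid=(297,315),green=(340,268),can=(405,218),shaker=(280,222),glass=(210,290),gcan=(324,190)),
"side":dict(lid=(374,333),green=(369,282),can=(394,220),shaker=(265,260),glass=(250,340),gcan=(290,220))}
for n in px:
    d=np.load(f"pics/{n}.npy");uv,P=cloud(n,d)
    for k,(u,v) in px[n].items():
        m=(abs(uv[:,0]-u)<45)&(abs(uv[:,1]-v)<45)&(P[:,2]>.008)&(P[:,2]<.2)
        Q=P[m]
        print(n,k,len(Q),np.round(np.median(Q,0),3),np.round(np.percentile(Q,[1,99],0),3).tolist())
    # canister rim
    u,v=px[n]["can"];m=(abs(uv[:,0]-u)<35)&(abs(uv[:,1]-v)<45)&(abs(P[:,2]-.12)<.004)
    print(n,"rim",m.sum(),np.round(P[m].mean(0),4),circ(P[m]))
    u,v=px[n]["lid"];m=(abs(uv[:,0]-u)<45)&(abs(uv[:,1]-v)<40)&(abs(P[:,2]-.023)<.003)
    print(n,"flange",m.sum(),np.round(P[m].mean(0),4)); 
    m=(abs(uv[:,0]-u)<30)&(abs(uv[:,1]-v)<35)&(P[:,2]>.04);print(n,"btn",m.sum(),np.round(np.median(P[m],0),4),np.round(np.percentile(P[m,2],[5,50,95]),4))
E
```

```text
scene lid 2026 [0.535 0.149 0.025] [[0.489, 0.007, 0.019], [0.586, 0.196, 0.052]]
scene green 1687 [0.542 0.003 0.026] [[0.505, -0.172, 0.017], [0.601, 0.149, 0.052]]
scene can 3707 [ 0.514 -0.239  0.058] [[0.457, -0.43, 0.009], [0.649, -0.159, 0.122]]
scene shaker 1473 [ 0.732 -0.121  0.06 ] [[0.59, -0.137, 0.009], [0.762, 0.008, 0.123]]
scene glass 1709 [0.708 0.227 0.058] [[0.671, 0.19, 0.009], [0.746, 0.264, 0.091]]
scene gcan 2662 [ 0.715 -0.138  0.09 ] [[0.677, -0.217, 0.01], [0.776, -0.018, 0.135]]
scene rim 314 [ 0.5106 -0.2075  0.1197] (array([ 0.51136752, -0.20897253]), np.float64(0.04698926867761261))
scene flange 1079 [0.535  0.1357 0.0241]
scene btn 296 [0.5363 0.1504 0.0498] [0.0421 0.0498 0.0524]
side lid 2644 [0.54  0.16  0.024] [[0.491, 0.022, 0.013], [0.588, 0.196, 0.05]]
side green 2839 [0.543 0.007 0.024] [[0.471, -0.188, 0.009], [0.6, 0.164, 0.05]]
side can 3078 [ 0.511 -0.172  0.073] [[0.437, -0.397, 0.01], [0.61, -0.157, 0.119]]
side shaker 2573 [ 0.733 -0.121  0.055] [[0.683, -0.14, 0.009], [0.766, 0.199, 0.09]]
side glass 3798 [0.705 0.247 0.061] [[0.671, 0.188, 0.009], [0.745, 0.264, 0.088]]
side gcan 3567 [ 0.727 -0.127  0.076] [[0.66, -0.368, 0.01], [0.773, -0.011, 0.13]]
side rim 211 [ 0.5116 -0.2072  0.1179] (array([ 0.51146073, -0.20913068]), np.float64(0.04714181610492329))
side flange 1345 [0.5386 0.1606 0.0231]
side btn 422 [0.5394 0.1529 0.0486] [0.0414 0.0486 0.0504]
```

Request:
move_arm([
  {"dp":[40,44,10],"angular":[0,0,0],"grip":1},
  {"dp":[80,88,20],"angular":[0,0,0],"grip":1},
  {"dp":[120,132,30],"angular":[0,0,0],"grip":1},
  {"dp":[160,176,40],"angular":[0,0,0],"grip":1},
  {"dp":[200,220,50],"angular":[0,0,0],"grip":1},
])

```text
t: 0.72
ee_pos: [0.3488, -0.3857, 0.2648]
tcp_rot: [[0.972, 0.236, -0.0], [0.236, -0.972, 0.0], [-0.0, -0.0, -1.0]]
force: [1.2, -0.2, 0.1]
finger_gap: 0.0947
finger_force: 0.0
```

Request:
move_arm([
  {"dp":[40,44,10],"angular":[0,0,0],"grip":1},
  {"dp":[80,88,20],"angular":[0,0,0],"grip":1},
  {"dp":[120,132,30],"angular":[0,0,0],"grip":1},
  {"dp":[160,176,40],"angular":[0,0,0],"grip":1},
  {"dp":[163,178,45],"angular":[0,0,0],"grip":1},
])

```text
t: 1.35
ee_pos: [0.5126, -0.2065, 0.3098]
tcp_rot: [[0.971, 0.241, 0.0], [0.241, -0.971, 0.0], [0.0, -0.0, -1.0]]
force: [0.0, -0.8, -0.8]
finger_gap: 0.0952
finger_force: 0.0
```

```bash
python3 - <<'E'
from h import *
s=arm.read_state();p,d=arm.read_camera("wrist");cv2.imwrite("pics/w1.png",p)
print(s["t"],np.round(s["ee_pos"],4),np.round(s["tcp_rot"],3).tolist(),np.round(s["qd"],3))
uv,P=cloud("wrist",d,s)
m=(abs(P[:,2]-.12)<.006)&(np.hypot(P[:,0]-.511,P[:,1]+.209)<.08)
print(m.sum(),np.median(P[m,2]),circ(P[m]))
E
```

```text
1.35 [ 0.5126 -0.2065  0.3098] [[0.971, 0.241, 0.0], [0.241, -0.971, 0.0], [0.0, -0.0, -1.0]] [-0.02  -0.013 -0.074 -0.016  0.097 -0.002]
2374 0.11844089412899172 (array([ 0.51360226, -0.21160773]), np.float64(0.04660385831521074))
```

View pics/w1.png

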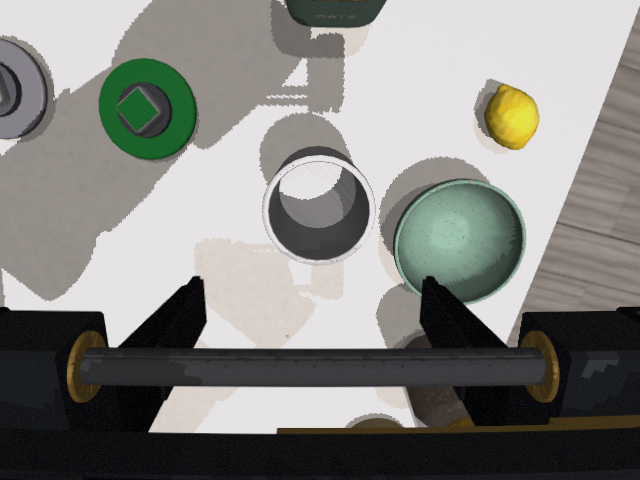

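Wrist view: the canister mouth is centred at (319,210), the green lid is at (148,108), and the grey lid is at the left edge (5,90). Next I move over the grey lid.

Request:
move_arm([
  {"dp":[3,60,-8],"angular":[0,0,0],"grip":1},
  {"dp":[6,120,-16],"angular":[0,0,0],"grip":1},
  {"dp":[9,180,-24],"angular":[0,0,0],"grip":1},
  {"dp":[12,240,-32],"angular":[0,0,0],"grip":1},
  {"dp":[15,300,-40],"angular":[0,0,0],"grip":1},
])

```text
t: 2.02
ee_pos: [0.5255, 0.0912, 0.2692]
tcp_rot: [[0.972, 0.235, -0.0], [0.235, -0.972, -0.0], [-0.0, 0.0, -1.0]]
force: [0.8, -0.8, -0.5]
finger_gap: 0.0949
finger_force: 0.0
```

Request:
move_arm([
  {"dp":[8,55,-40],"angular":[0,0,0],"grip":1},
  {"dp":[8,55,-50],"angular":[0,0,0],"grip":1},
  {"dp":[8,55,-50],"angular":[0,0,0],"grip":1},
])

```text
t: 2.4
ee_pos: [0.5335, 0.1447, 0.2187]
tcp_rot: [[0.972, 0.236, -0.002], [0.236, -0.972, -0.001], [-0.002, 0.0, -1.0]]
force: [-0.0, -0.2, 0.1]
finger_gap: 0.0951
finger_force: 0.0
```

```bash
python3 - <<'E'
from h import *
s=arm.read_state();p,d=arm.read_camera("wrist");np.save("pics/w2.npy",d)
print(s["t"],np.round(s["ee_pos"],4),np.round(s["tcp_rot"],3).tolist(),np.round(s["qd"],3),np.round(s["joint_pos"],3))
uv,P=cloud("wrist",d,s);r=np.hypot(P[:,0]-.538,P[:,1]-.148)
m=(r<.07)&(P[:,2]>.018)&(P[:,2]<.028);print("flange",m.sum(),np.median(P[m,2]))
mask=np.zeros(d.shape,np.uint8);k=(r<.07)&(P[:,2]>.015);mask[uv[k,1],uv[k,0]]=255
c=max(cv2.findContours(mask,0,1)[0],key=cv2.contourArea)[:,0];print("flange circ",circ(plane("wrist",c,.024,s)))
m=(r<.045)&(P[:,2]>.044);Q=P[m];h=np.percentile(Q[:,2],[5,50,95]);print("btn",m.sum(),h,Q.mean(0))
b=Q[Q[:,2]>h[1]-.004];print(cv2.minAreaRect((b[:,:2]*1000).astype(np.float32)))
x,y=map(int,uv[m].mean(0));print(x,y);cr=p[max(0,y-120):y+120,max(0,x-160):x+160];cv2.imwrite("pics/w2c.png",cv2.resize(cr,None,fx=2,fy=2))
E
```

```text
2.4 [0.5335 0.1447 0.2187] [[0.972, 0.236, -0.002], [0.236, -0.972, -0.001], [-0.002, 0.0, -1.0]] [-0.02  -0.03  -0.024  0.001  0.015 -0.   ] [ 0.146  0.385  1.731 -0.     1.028  1.478]
flange 7332 0.02269751889965299
flange circ (array([0.28501772, 0.07699798]), np.float64(0.24599900443799444))
btn 39972 [0.30679912 0.32941097 0.33707482] [0.5593584  0.15264504 0.31244552]
((559.4338989257812, 153.30392456054688), (4.21644401550293, 79.22327423095703), 14.022682189941406)
302 412
```

View pics/w2c.png

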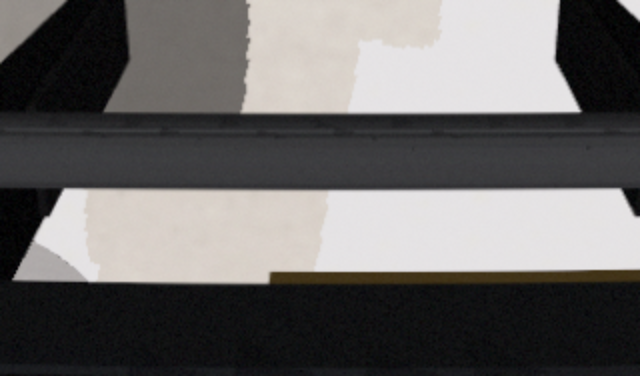

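The crop landed on the gripper bar at (302,412) instead of the button. I'll limit the height to exclude the gripper.

```bash
cat > lid.py <<'E'
from h import *
def lid():
    s=arm.read_state();p,d=arm.read_camera("wrist")
    print(s["t"],np.round(s["ee_pos"],4))
    uv,P=cloud("wrist",d,s);r=np.hypot(P[:,0]-.538,P[:,1]-.148)
    mask=np.zeros(d.shape,np.uint8);k=(r<.07)&(P[:,2]>.018)&(P[:,2]<.06);mask[uv[k,1],uv[k,0]]=255
    c=max(cv2.findContours(mask,0,1)[0],key=cv2.contourArea)[:,0];print("flange circ",circ(plane("wrist",c,.024,s)))
    m=(r<.045)&(P[:,2]>.044)&(P[:,2]<.06);Q=P[m];h=np.percentile(Q[:,2],[5,50,95]);print("btn",m.sum(),h,Q.mean(0))
    b=Q[abs(Q[:,2]-h[1])<.004];print(cv2.minAreaRect((b[:,:2]*1000).astype(np.float32)))
    x,y=map(int,uv[m].mean(0));print(x,y);return p[max(0,y-120):y+120,max(0,x-160):x+160]
E
python3 -c "
from lid import *
cv2.imwrite('pics/w3c.png',cv2.resize(lid(),None,fx=2,fy=2))"
```

```text
2.45 [0.534  0.1443 0.2197]
flange circ (array([0.54141659, 0.1454587 ]), np.float64(0.050901711562697814))
btn 1719 [0.04534607 0.04837429 0.049774  ] [0.54152716 0.14550941 0.04812497]
((540.7976684570312, 145.2509765625), (35.48445129394531, 35.49654769897461), 25.314565658569336)
312 206
```

View pics/w3c.png

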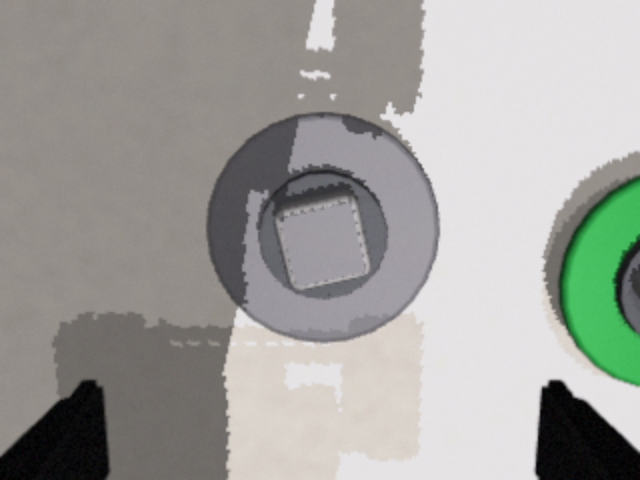

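The crop confirms the grey lid with its light steel button at full-image (312,206). The sides are turned about 12.5° from the tool axes. I rotate, approach, and re-check.

Request:
move_arm([
  {"dp":[7,1,-20],"angular":[0,0,0.11],"grip":1},
  {"dp":[7,1,-60],"angular":[0,0,0.215],"grip":1},
  {"dp":[7,1,-80],"angular":[0,0,0.215],"grip":1},
  {"dp":[7,1,-80],"angular":[0,0,0.215],"grip":1},
  {"dp":[7,1,-80],"angular":[0,0,0.215],"grip":1},
])

```text
t: 3.12
ee_pos: [0.5416, 0.1461, 0.1412]
tcp_rot: [[0.899, 0.437, 0.002], [0.437, -0.899, 0.0], [0.002, 0.001, -1.0]]
force: [0.5, 0.0, 0.1]
finger_gap: 0.0952
finger_force: 0.0
```

```bash
python3 -c "
from lid import *
cv2.imwrite('pics/w4c.png',lid())
s=arm.read_state();print(np.round(s['tcp_rot'],3).tolist(),s['joint_pos'])"
```

```text
3.125 [0.5416 0.1461 0.1412]
flange circ (array([0.54156062, 0.14568762]), np.float64(0.050869071959678554))
btn 2710 [0.04532341 0.04840332 0.04969228] [0.54189205 0.1458457  0.04812437]
((540.7605590820312, 145.3219757080078), (35.83990478515625, 35.56489181518555), 26.904993057250977)
312 243
[[0.899, 0.438, 0.002], [0.438, -0.899, 0.0], [0.002, 0.001, -1.0]] [ 1.46048328e-01  4.87067325e-01  1.79952315e+00 -1.34150174e-04
  8.52636683e-01  1.26408067e+00]
```

Request:
move_arm([
  {"dp":[0,0,-40],"angular":[0,0,0],"grip":1},
  {"dp":[0,0,-80],"angular":[0,0,0],"grip":1},
  {"dp":[0,0,-100],"angular":[0,0,0],"grip":1},
  {"dp":[0,0,-105],"angular":[0,0,0],"grip":1},
  {"dp":[0,0,-105],"angular":[0,0,0],"grip":0.2},
])

```text
t: 3.8
ee_pos: [0.5414, 0.1467, 0.0356]
tcp_rot: [[0.899, 0.438, 0.001], [0.438, -0.899, 0.0], [0.001, 0.0, -1.0]]
force: [0.3, -0.0, 0.7]
finger_gap: 0.0894
finger_force: 0.0
```

Request:
move_arm([
  {"dp":[0,0,0],"angular":[0,0,0],"grip":0},
  {"dp":[0,0,0],"angular":[0,0,0],"grip":-0.3},
  {"dp":[0,0,0],"angular":[0,0,0],"grip":-0.5},
  {"dp":[0,0,0],"angular":[0,0,0],"grip":-1},
  {"dp":[0,0,0],"angular":[0,0,0],"grip":-1},
])

```text
t: 4.42
ee_pos: [0.5409, 0.1467, 0.0346]
tcp_rot: [[0.899, 0.438, -0.0], [0.438, -0.899, -0.0], [-0.0, 0.0, -1.0]]
force: [-0.0, 0.4, 0.4]
finger_gap: 0.0407
finger_force: 0.0
```

Request:
move_arm([
  {"dp":[0,0,0],"angular":[0,0,0],"grip":-1},
  {"dp":[0,0,0],"angular":[0,0,0],"grip":-1},
])

```text
t: 4.68
ee_pos: [0.5409, 0.1467, 0.0347]
tcp_rot: [[0.899, 0.438, 0.0], [0.438, -0.899, -0.0], [0.0, 0.0, -1.0]]
force: [0.7, -0.0, 1.7]
finger_gap: 0.0355
finger_force: 30.0
```

Request:
move_arm([
  {"dp":[0,0,10],"angular":[0,0,0],"grip":-1},
  {"dp":[0,0,50],"angular":[0,0,0],"grip":-1},
  {"dp":[0,0,95],"angular":[0,0,0],"grip":-1},
  {"dp":[0,0,135],"angular":[0,0,0],"grip":-1},
  {"dp":[0,0,155],"angular":[0,0,0],"grip":-1},
])

```text
t: 5.3
ee_pos: [0.5411, 0.1468, 0.1924]
tcp_rot: [[0.899, 0.438, 0.003], [0.438, -0.899, 0.0], [0.003, 0.001, -1.0]]
force: [-0.0, 0.9, -2.8]
finger_gap: 0.0358
finger_force: 30.0
```

Request:
move_arm([
  {"dp":[0,-50,0],"angular":[0,0,0],"grip":-1},
  {"dp":[-1,-100,0],"angular":[0,0,0],"grip":-1},
  {"dp":[-2,-150,0],"angular":[0,0,0],"grip":-1},
  {"dp":[-3,-180,0],"angular":[0,0,0],"grip":-1},
  {"dp":[-3,-180,0],"angular":[0,0,0],"grip":-1},
])

```text
t: 5.92
ee_pos: [0.5376, -0.0349, 0.19]
tcp_rot: [[0.9, 0.436, 0.0], [0.436, -0.9, -0.0], [-0.0, 0.0, -1.0]]
force: [0.3, 0.2, -1.5]
finger_gap: 0.0359
finger_force: 30.0
```

```bash
python3 - <<'E'
from h import *
s=arm.read_state();print(np.round(s["ee_pos"],4),s["finger_gap"],s["qd"].round(3) if hasattr(s["qd"],"round") else s["qd"])
out=[]
for n in("wrist","scene","side"):
    p,d=arm.read_camera(n);np.save(f"pics/c_{n}.npy",d);cv2.imwrite(f"pics/c_{n}.png",p)
    out.append(p[:, :] if n=="wrist" else p[100:340,240:560])
cv2.imwrite("pics/c.png",np.hstack([cv2.resize(out[0],(400,300)),cv2.resize(out[1],(400,300))]))
E
```

```text
[ 0.5376 -0.0349  0.19  ] 0.0358951993869109 [ 0.046 -0.     0.003  0.009 -0.001  0.028]
```

View pics/c.png

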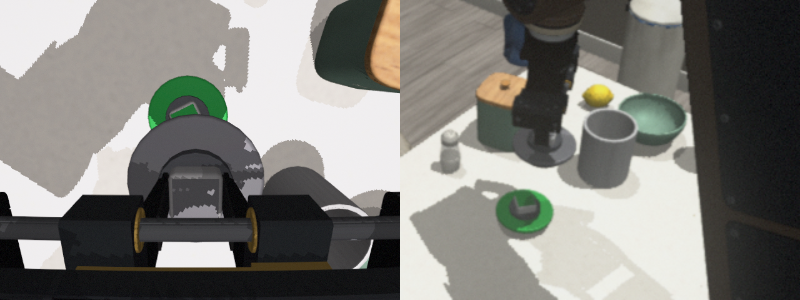

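The lid is held level. In the wrist view its flange is centred near (195,170) of the half-size picture, with the button between the fingers. In the scene view it hangs at about (545,145). Next I measure the lid's centre in the hand.

```bash
cat > fit.py <<'E'
from h import *
from scipy.optimize import least_squares
def fitr(P,r,c0):
    f=least_squares(lambda c:np.hypot(P[:,0]-c[0],P[:,1]-c[1])-r,c0,loss="soft_l1",f_scale=.001)
    return f.x.round(4),np.abs(f.fun).mean().round(5),len(P)
def outer(n,d,c0,zlo,zhi,r,zp,s,rin):
    """silhouette of the points in a height band, cast on zp, circle of known radius"""
    uv,P=cloud(n,d,s);k=(np.hypot(*(P[:,:2]-c0).T)<r+.02)&(P[:,2]>zlo)&(P[:,2]<zhi)
    m=np.zeros(d.shape,np.uint8);m[uv[k,1],uv[k,0]]=255
    c=max(cv2.findContours(m,0,1)[0],key=cv2.contourArea)[:,0]
    Q=plane(n,c+0.0,zp,s);q=np.hypot(*(Q[:,:2]-c0).T);Q=Q[q>rin]
    return fitr(Q,r,c0),np.median(P[k,2]).round(4)
E
python3 - <<'E'
from fit import *
s=arm.read_state();c0=np.array(s["ee_pos"][:2]);zf=s["ee_pos"][2]-.0347+.024
print("tcp",s["ee_pos"],"zf",zf)
d=np.load("pics/c_wrist.npy");print("lid wrist",outer("wrist",d,c0,zf-.004,zf+.004,.052,zf,s,.043))
for n in("scene","side"):
    d=np.load(f"pics/c_{n}.npy");uv,P=cloud(n,d)
    q=np.hypot(*(P[:,:2]-c0).T)
    k=(q<.065)&(q>.046)&(abs(P[:,2]-zf+.004)<.003);print(n,"side wall",fitr(P[k],.052,c0))
    k=(q<.045)&(abs(P[:,2]-zf)<.006);print("flange top z",np.median(P[k,2]))
    c=np.array([.512,-.21]);r=np.hypot(*(P[:,:2]-c).T)
    k=(abs(r-.05)<.006)&(P[:,2]>.03)&(P[:,2]<.11);k&=((P[:,:2]-c)@pose(n)[1][:2]-c@pose(n)[1][:2]*0>-9)
    print(n,"can wall",fitr(P[k],.05,c))
    k=(abs(r-.047)<.008)&(abs(P[:,2]-.12)<.003);print("rim",fitr(P[k],.047,c))
# can in earlier wrist view not stored
E
```

```text
tcp [ 0.53772816 -0.03257635  0.18986337] zf 0.1791633684025477
lid wrist ((array([ 0.5371, -0.0336]), np.float64(0.00104), 396), np.float64(0.1779))
scene side wall (array([ 0.5366, -0.0341]), np.float64(0.00105), 115)
flange top z 0.18025727203142428
scene can wall (array([ 0.512 , -0.2101]), np.float64(0.00207), 1470)
rim (array([ 0.5112, -0.2088]), np.float64(0.00178), 285)
side side wall (array([ 0.5362, -0.0346]), np.float64(0.00158), 301)
flange top z 0.17809827179909957
side can wall (array([ 0.5117, -0.2118]), np.float64(0.00106), 1353)
rim (array([ 0.5111, -0.2092]), np.float64(0.00133), 41)
```

Request:
move_arm([
  {"dp":[-7,-50,0],"angular":[0,0,0],"grip":-1},
  {"dp":[-14,-100,0],"angular":[0,0,0],"grip":-1},
  {"dp":[-21,-150,0],"angular":[0,0,0],"grip":-1},
  {"dp":[-26,-177,0],"angular":[0,0,0],"grip":-1},
  {"dp":[-26,-177,0],"angular":[0,0,0],"grip":-1},
])

```text
t: 6.7
ee_pos: [0.5119, -0.2108, 0.1896]
tcp_rot: [[0.899, 0.437, -0.0], [0.437, -0.899, -0.0], [-0.0, -0.0, -1.0]]
force: [-0.3, 0.6, -1.7]
finger_gap: 0.0359
finger_force: 30.0
```

Request:
move_arm([
  {"dp":[0,0,0],"angular":[0,0,0],"grip":-1},
  {"dp":[0,0,0],"angular":[0,0,0],"grip":-1},
])

```text
t: 6.95
ee_pos: [0.5122, -0.209, 0.1897]
tcp_rot: [[0.898, 0.44, -0.0], [0.44, -0.898, 0.0], [0.0, -0.0, -1.0]]
force: [-0.1, 0.4, -2.5]
finger_gap: 0.036
finger_force: 30.0
```

```bash
cat > rel.py <<'E'
from fit import *
s=arm.read_state();c0=np.array(s["ee_pos"][:2]);zf=s["ee_pos"][2]-.0347+.024
print("tcp",s["ee_pos"],"zf",zf,s["joint_pos"][5])
for n in("scene","side"):
    p,d=arm.read_camera(n);cv2.imwrite(f"pics/d_{n}.png",p);uv,P=cloud(n,d)
    t=pose(n)[1][:2]
    for nm,r0,a,b in(("lid",.052,zf-.0065,zf-.0015),("can",.05,.07,.115)):
        c=c0
        for _ in range(3):
            v=P[:,:2]-c;q=np.hypot(*v.T);u=(t-c)/np.hypot(*(t-c))
            k=(abs(q-r0)<.006)&(P[:,2]>a)&(P[:,2]<b)&(v@u>.02)
            f=fitr(P[k],r0,c);c=f[0]
        # silhouette: extreme image columns of the wall, both sides
        print(n,nm,*f)
    q=np.hypot(*(P[:,:2]-c0).T)
    k=(q<.045)&(abs(P[:,2]-zf)<.006);print("flange top z",np.median(P[k,2]))
E
python3 rel.py
```

```text
tcp [ 0.51215063 -0.20898119  0.18973955] zf 0.17903955124656062 0.6084365945790807
scene lid [ 0.5111 -0.2089] 0.00101 75
scene can [ 0.5124 -0.211 ] 0.00102 598
flange top z 0.18027661488665853
side lid [ 0.5097 -0.2107] 0.00147 137
side can [ 0.5117 -0.2118] 0.00106 893
flange top z 0.17830963399319777
```

Request:
move_arm([
  {"dp":[1.5,-1.5,-8],"angular":[0,0,0],"grip":-1},
  {"dp":[1.5,-1.5,-18],"angular":[0,0,0],"grip":-1},
  {"dp":[1.5,-1.5,-26],"angular":[0,0,0],"grip":-1},
  {"dp":[1.5,-1.5,-30],"angular":[0,0,0],"grip":-1},
  {"dp":[1.5,-1.5,-31],"angular":[0,0,0],"grip":-1},
])

```text
t: 7.68
ee_pos: [0.5133, -0.2118, 0.1583]
tcp_rot: [[0.899, 0.438, -0.0], [0.438, -0.899, 0.0], [-0.0, -0.0, -1.0]]
force: [0.7, 0.2, -1.3]
finger_gap: 0.0356
finger_force: 30.0
```

Request:
move_arm([
  {"dp":[0,0,-1],"angular":[0,0,0],"grip":-1},
  {"dp":[0,0,-2],"angular":[0,0,0],"grip":-1},
  {"dp":[0,0,-3],"angular":[0,0,0],"grip":-1},
  {"dp":[0,0,-3],"angular":[0,0,0],"grip":-1},
])

```text
t: 8.18
ee_pos: [0.5133, -0.2118, 0.1557]
tcp_rot: [[0.899, 0.438, 0.0], [0.438, -0.899, -0.0], [-0.0, 0.0, -1.0]]
force: [-0.4, -0.4, -2.3]
finger_gap: 0.0356
finger_force: 30.0
```

```bash
python3 rel.py; python3 -c "
import cv2,numpy as np
a=cv2.imread('pics/d_scene.png')[130:280,320:520];b=cv2.imread('pics/d_side.png')[120:270,300:500]
cv2.imwrite('pics/d.png',cv2.resize(np.hstack([a,b]),None,fx=2,fy=2))"
```

```text
tcp [ 0.51334265 -0.21176499  0.15565585] zf 0.14495585052333862 0.606878888030095
scene lid [ 0.5128 -0.2123] 0.00107 81
scene can [ 0.5124 -0.211 ] 0.00101 606
flange top z 0.14600545513537788
side lid [ 0.5114 -0.2131] 0.00135 128
side can [ 0.5119 -0.2118] 0.00117 900
flange top z 0.1440300150482082
```

View pics/d.png

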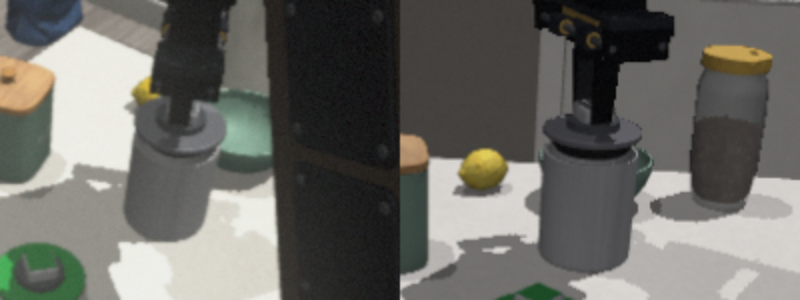

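The lid hangs centred just above the mouth, at (180,125) in the left half and (593,132) in the right half. It is about 1.3 mm too far toward −y.

Request:
move_arm([
  {"dp":[0,1.3,0],"angular":[0,0,0],"grip":-1},
  {"dp":[0,1.3,-1],"angular":[0,0,0],"grip":-1},
  {"dp":[0,1.3,-2],"angular":[0,0,0],"grip":-1},
  {"dp":[0,1.3,-3],"angular":[0,0,0],"grip":-1},
  {"dp":[0,1.3,-4],"angular":[0,0,0],"grip":-1},
])

```text
t: 8.9
ee_pos: [0.5133, -0.2105, 0.1516]
tcp_rot: [[0.899, 0.438, -0.0], [0.438, -0.899, -0.0], [-0.0, 0.0, -1.0]]
force: [0.2, 0.9, -1.7]
finger_gap: 0.0353
finger_force: 30.0
```

Request:
move_arm([
  {"dp":[0,0,-1],"angular":[0,0,0],"grip":-1},
  {"dp":[0,0,-2],"angular":[0,0,0],"grip":-1},
  {"dp":[0,0,-3],"angular":[0,0,0],"grip":-1},
  {"dp":[0,0,-4],"angular":[0,0,0],"grip":-1},
])

```text
t: 9.4
ee_pos: [0.5133, -0.2105, 0.1476]
tcp_rot: [[0.899, 0.438, -0.0], [0.438, -0.899, -0.0], [-0.0, 0.0, -1.0]]
force: [0.5, -0.2, -2.2]
finger_gap: 0.0355
finger_force: 30.0
```

Request:
move_arm([
  {"dp":[0,0,-1],"angular":[0,0,0],"grip":-1},
  {"dp":[0,0,-2],"angular":[0,0,0],"grip":-1},
  {"dp":[0,0,-3],"angular":[0,0,0],"grip":-1},
  {"dp":[0,0,-4],"angular":[0,0,0],"grip":-1},
])

```text
t: 9.9
ee_pos: [0.5134, -0.2105, 0.1436]
tcp_rot: [[0.899, 0.438, 0.0], [0.438, -0.899, -0.0], [0.0, 0.0, -1.0]]
force: [0.7, -0.5, -2.2]
finger_gap: 0.0357
finger_force: 30.0
```

Request:
move_arm([
  {"dp":[0,0,-1],"angular":[0,0,0],"grip":-1},
  {"dp":[0,0,-2],"angular":[0,0,0],"grip":-1},
  {"dp":[0,0,-2.5],"angular":[0,0,0],"grip":-1},
])

```text
t: 10.28
ee_pos: [0.5133, -0.2105, 0.1411]
tcp_rot: [[0.899, 0.438, -0.0], [0.438, -0.899, -0.0], [-0.0, 0.0, -1.0]]
force: [0.3, 0.1, -3.0]
finger_gap: 0.0355
finger_force: 30.0
```

Request:
move_arm([
  {"dp":[0,0,-0.5],"angular":[0,0,0],"grip":-1},
  {"dp":[0,0,-1],"angular":[0,0,0],"grip":-1},
  {"dp":[0,0,-1],"angular":[0,0,0],"grip":-1},
])

```text
t: 10.65
ee_pos: [0.5133, -0.2105, 0.1401]
tcp_rot: [[0.899, 0.438, -0.0], [0.438, -0.899, -0.0], [-0.0, 0.0, -1.0]]
force: [-0.1, 0.7, -2.8]
finger_gap: 0.0362
finger_force: 30.0
```

Request:
move_arm([
  {"dp":[0,0,-0.3],"angular":[0,0,0],"grip":-1},
  {"dp":[0,0,-0.6],"angular":[0,0,0],"grip":-1},
  {"dp":[0,0,-0.6],"angular":[0,0,0],"grip":-1},
])

```text
t: 11.02
ee_pos: [0.5134, -0.2104, 0.1395]
tcp_rot: [[0.899, 0.438, 0.0], [0.438, -0.899, -0.0], [-0.0, 0.0, -1.0]]
force: [-0.3, -0.8, -1.4]
finger_gap: 0.0359
finger_force: 30.0
```

Request:
move_arm([
  {"dp":[0,0,-0.2],"angular":[0,0,0],"grip":-1},
  {"dp":[0,0,-0.4],"angular":[0,0,0],"grip":-1},
  {"dp":[0,0,-0.4],"angular":[0,0,0],"grip":-1},
])

```text
t: 11.4
ee_pos: [0.5133, -0.2105, 0.1391]
tcp_rot: [[0.899, 0.438, -0.0], [0.438, -0.899, -0.0], [-0.0, 0.0, -1.0]]
force: [0.5, -0.4, -2.4]
finger_gap: 0.0354
finger_force: 30.0
```

Request:
move_arm([
  {"dp":[0,0,-0.2],"angular":[0,0,0],"grip":-1},
  {"dp":[0,0,-0.3],"angular":[0,0,0],"grip":-1},
  {"dp":[0,0,-0.3],"angular":[0,0,0],"grip":-1},
])

```text
t: 11.78
ee_pos: [0.5134, -0.2105, 0.1389]
tcp_rot: [[0.899, 0.438, 0.0], [0.438, -0.899, -0.0], [0.0, 0.0, -1.0]]
force: [-0.7, -0.1, -2.1]
finger_gap: 0.0357
finger_force: 30.0
```

Request:
move_arm([
  {"dp":[0,0,-0.2],"angular":[0,0,0],"grip":-1},
  {"dp":[0,0,-0.4],"angular":[0,0,0],"grip":-1},
  {"dp":[0,0,-0.4],"angular":[0,0,0],"grip":-1},
])

```text
t: 12.15
ee_pos: [0.5134, -0.2105, 0.1386]
tcp_rot: [[0.899, 0.438, 0.0], [0.438, -0.899, -0.0], [0.0, 0.0, -1.0]]
force: [-0.9, -0.3, 0.6]
finger_gap: 0.0358
finger_force: 30.0
```

Contact: the lid's weight has come off the wrist at the expected height. I release it and rise.

Request:
move_arm([
  {"dp":[0,0,0],"angular":[0,0,0],"grip":0.3},
  {"dp":[0,0,0],"angular":[0,0,0],"grip":0.6},
  {"dp":[0,0,0],"angular":[0,0,0],"grip":0.6},
  {"dp":[0,0,20],"angular":[0,0,0],"grip":0.6},
  {"dp":[0,0,60],"angular":[0,0,0],"grip":0.6},
])

```text
t: 12.78
ee_pos: [0.5128, -0.2102, 0.198]
tcp_rot: [[0.899, 0.438, -0.003], [0.438, -0.899, 0.001], [-0.002, -0.002, -1.0]]
force: [-0.1, -0.1, 1.1]
finger_gap: 0.075
finger_force: 0.0
```

Request:
move_arm([
  {"dp":[0,0,30],"angular":[0,0,0],"grip":-1},
  {"dp":[0,0,30],"angular":[0,0,0],"grip":-1},
  {"dp":[0,0,30],"angular":[0,0,0],"grip":-1},
  {"dp":[0,0,30],"angular":[0,0,0],"grip":-1},
  {"dp":[0,0,30],"angular":[0,0,0],"grip":-1},
])

```text
t: 13.4
ee_pos: [0.5132, -0.2104, 0.2277]
tcp_rot: [[0.899, 0.438, -0.001], [0.438, -0.899, 0.001], [-0.001, -0.001, -1.0]]
force: [0.3, -0.2, -0.1]
finger_gap: 0.031
finger_force: 0.0
```

```bash
python3 - <<'E'
from fit import *
for n in("scene","side","wrist"):
    s=arm.read_state();p,d=arm.read_camera(n);cv2.imwrite(f"pics/e_{n}.png",p);uv,P=cloud(n,d,s)
    c=np.array([.5125,-.211]);q=np.hypot(*(P[:,:2]-c).T)
    k=(q<.049)&(q>.031)&(abs(P[:,2]-.128)<.008);A=np.c_[P[k,:2]-c,np.ones(k.sum())]
    print(n,"flange z, tilt",np.linalg.lstsq(A,P[k,2],rcond=None)[0].round(4),k.sum())
    k=(q<.03)&(P[:,2]>.147)&(P[:,2]<.162);print("btn",k.sum(),np.median(P[k],0).round(4))
    if n=="wrist":print(s["ee_pos"],outer(n,d,c,.12,.136,.052,.128,s,.04))
    else:
        k=(abs(q-.052)<.005)&(abs(P[:,2]-.124)<.0025)&((P[:,:2]-c)@(pose(n)[1][:2]-c)>0);print("flange",fitr(P[k],.052,c))
print(s["finger_gap"],s["force"])
a=cv2.imread('pics/e_scene.png')[130:280,320:520];b=cv2.imread('pics/e_side.png')[120:270,300:500]
cv2.imwrite('pics/e.png',cv2.resize(np.hstack([a,b]),None,fx=2,fy=2))
E
```

```text
scene flange z, tilt [-1.000e-04 -4.000e-04  1.291e-01] 450
btn 179 [ 0.5098 -0.2042  0.1542]
flange (array([ 0.5123, -0.211 ]), np.float64(0.00093), 73)
side flange z, tilt [-0.0047 -0.0044  0.1266] 263
btn 127 [ 0.5115 -0.2028  0.152 ]
flange (array([ 0.5115, -0.2119]), np.float64(0.00138), 141)
wrist flange z, tilt [-0.001  -0.0008  0.1268] 8967
btn 3105 [ 0.5145 -0.2106  0.1524]
[ 0.51330393 -0.21044198  0.22799439] ((array([ 0.5141, -0.2107]), np.float64(0.0017), 431), np.float64(0.1268))
0.023381993617926065 [-0.57742998 -0.53786541 -0.38204052]
```

View pics/e.png

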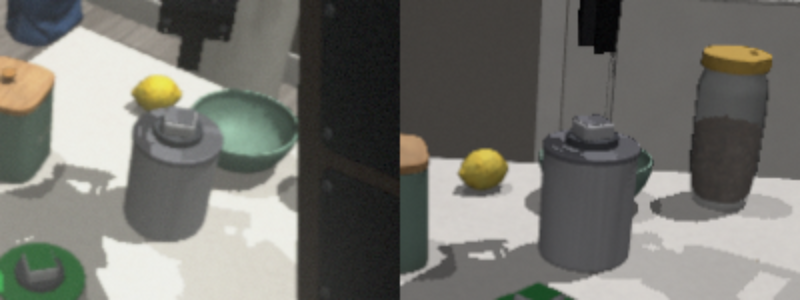

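The lid is home: flange top at about 0.128, level, centred, and the button at about 0.1535 is still up. In the picture the button is at (180,122) in the left half and (593,128) in the right half. Now I press with the fingers shut.

Request:
move_arm([
  {"dp":[0,0,-25],"angular":[0,0,0],"grip":-1},
  {"dp":[0,0,-50],"angular":[0,0,0],"grip":-1},
  {"dp":[0,0,-60],"angular":[0,0,0],"grip":-1},
  {"dp":[0,0,-67],"angular":[0,0,0],"grip":-1},
  {"dp":[0,0,-70],"angular":[0,0,0],"grip":-1},
])

```text
t: 14.18
ee_pos: [0.5135, -0.2106, 0.1586]
tcp_rot: [[0.899, 0.438, 0.0], [0.438, -0.899, -0.0], [0.0, 0.0, -1.0]]
force: [0.1, -0.1, -0.5]
finger_gap: 0.0003
finger_force: 0.0
```

Request:
move_arm([
  {"dp":[0,0,-0.5],"angular":[0,0,0],"grip":-1},
  {"dp":[0,0,-1],"angular":[0,0,0],"grip":-1},
  {"dp":[0,0,-1.5],"angular":[0,0,0],"grip":-1},
  {"dp":[0,0,-2],"angular":[0,0,0],"grip":-1},
])

```text
t: 14.68
ee_pos: [0.5134, -0.2105, 0.1566]
tcp_rot: [[0.899, 0.438, 0.0], [0.438, -0.899, -0.0], [0.0, 0.0, -1.0]]
force: [1.2, -0.7, -0.2]
finger_gap: 0.0007
finger_force: 0.0
```

Request:
move_arm([
  {"dp":[0,0,-0.5],"angular":[0,0,0],"grip":-1},
  {"dp":[0,0,-1],"angular":[0,0,0],"grip":-1},
  {"dp":[0,0,-1.5],"angular":[0,0,0],"grip":-1},
  {"dp":[0,0,-1.5],"angular":[0,0,0],"grip":-1},
])

```text
t: 15.18
ee_pos: [0.5133, -0.2105, 0.1549]
tcp_rot: [[0.899, 0.438, -0.0], [0.438, -0.899, -0.0], [-0.0, -0.0, -1.0]]
force: [0.8, 0.0, -0.8]
finger_gap: 0.0008
finger_force: 0.0
```

Request:
move_arm([
  {"dp":[0,0,-0.5],"angular":[0,0,0],"grip":-1},
  {"dp":[0,0,-1],"angular":[0,0,0],"grip":-1},
  {"dp":[0,0,-1.5],"angular":[0,0,0],"grip":-1},
  {"dp":[0,0,-1.5],"angular":[0,0,0],"grip":-1},
])

```text
t: 15.68
ee_pos: [0.5134, -0.2105, 0.1536]
tcp_rot: [[0.899, 0.438, 0.0], [0.438, -0.899, -0.0], [0.0, 0.0, -1.0]]
force: [0.0, 0.6, 3.2]
finger_gap: 0.0006
finger_force: 1.5
```

Request:
move_arm([
  {"dp":[0,0,-0.5],"angular":[0,0,0],"grip":-1},
  {"dp":[0,0,-1],"angular":[0,0,0],"grip":-1},
  {"dp":[0,0,-1],"angular":[0,0,0],"grip":-1},
])

```text
t: 16.05
ee_pos: [0.5134, -0.2105, 0.1528]
tcp_rot: [[0.899, 0.438, 0.0], [0.438, -0.899, -0.0], [0.0, 0.0, -1.0]]
force: [-0.9, -0.6, 6.6]
finger_gap: 0.0004
finger_force: 3.2
```

Request:
move_arm([
  {"dp":[0,0,-0.5],"angular":[0,0,0],"grip":-1},
  {"dp":[0,0,-1],"angular":[0,0,0],"grip":-1},
  {"dp":[0,0,-1.5],"angular":[0,0,0],"grip":-1},
])

```text
t: 16.42
ee_pos: [0.5133, -0.2106, 0.1515]
tcp_rot: [[0.899, 0.438, 0.0], [0.438, -0.899, -0.0], [0.0, 0.001, -1.0]]
force: [-4.0, 0.9, 7.0]
finger_gap: 0.0006
finger_force: 3.8
```

Request:
move_arm([
  {"dp":[0,0,-0.5],"angular":[0,0,0],"grip":-1},
  {"dp":[0,0,-1],"angular":[0,0,0],"grip":-1},
  {"dp":[0,0,-1],"angular":[0,0,0],"grip":-1},
])

```text
t: 16.8
ee_pos: [0.5132, -0.2106, 0.1501]
tcp_rot: [[0.899, 0.438, -0.0], [0.438, -0.899, -0.0], [-0.0, 0.0, -1.0]]
force: [-2.0, -0.4, 3.9]
finger_gap: 0.0004
finger_force: 2.1
```

Past the peak: the force is falling. I continue to the snap.

Request:
move_arm([
  {"dp":[0,0,-0.5],"angular":[0,0,0],"grip":-1},
  {"dp":[0,0,-1],"angular":[0,0,0],"grip":-1},
  {"dp":[0,0,-1],"angular":[0,0,0],"grip":-1},
])

```text
t: 17.18
ee_pos: [0.5134, -0.2103, 0.1487]
tcp_rot: [[0.899, 0.438, -0.0], [0.438, -0.899, 0.0], [-0.0, -0.0, -1.0]]
force: [-1.3, -1.2, 0.2]
finger_gap: 0.0001
finger_force: 0.0
```

Request:
move_arm([
  {"dp":[0,0,-0.5],"angular":[0,0,0],"grip":-1},
  {"dp":[0,0,-1],"angular":[0,0,0],"grip":-1},
  {"dp":[0,0,-1],"angular":[0,0,0],"grip":-1},
])

```text
t: 17.55
ee_pos: [0.5134, -0.2105, 0.1479]
tcp_rot: [[0.899, 0.438, -0.0], [0.438, -0.899, -0.0], [-0.0, -0.0, -1.0]]
force: [-0.3, 0.1, -0.6]
finger_gap: 0.0005
finger_force: 0.0
```

Zero force means the button snapped away. I withdraw and check.

Request:
move_arm([
  {"dp":[0,0,15],"angular":[0,0,0],"grip":-1},
  {"dp":[0,0,50],"angular":[0,0,0],"grip":-1},
  {"dp":[0,0,80],"angular":[0,0,0],"grip":-1},
  {"dp":[0,0,80],"angular":[0,0,0],"grip":-1},
  {"dp":[0,0,80],"angular":[0,0,0],"grip":-1},
])

```text
t: 18.18
ee_pos: [0.5131, -0.2103, 0.2279]
tcp_rot: [[0.899, 0.438, -0.0], [0.438, -0.899, -0.0], [-0.0, -0.0, -1.0]]
force: [-0.5, 0.2, -0.6]
finger_gap: 0.0004
finger_force: 0.0
```

```bash
python3 - <<'E'
from fit import *
for n in("scene","side","wrist"):
    s=arm.read_state();p,d=arm.read_camera(n);uv,P=cloud(n,d,s)
    c=np.array([.5125,-.211]);q=np.hypot(*(P[:,:2]-c).T)
    k=(q<.049)&(q>.031)&(abs(P[:,2]-.128)<.008);A=np.c_[P[k,:2]-c,np.ones(k.sum())]
    print(n,"flange z, tilt",np.linalg.lstsq(A,P[k,2],rcond=None)[0].round(4),k.sum())
    k=(q<.012)&(P[:,2]>.13)&(P[:,2]<.165);print("btn",k.sum(),np.median(P[k],0).round(4))
    if n!="wrist":
        k=(abs(q-.052)<.005)&(abs(P[:,2]-.124)<.0025)&((P[:,:2]-c)@(pose(n)[1][:2]-c)>0);print("flange",fitr(P[k],.052,c))
E
```

```text
scene flange z, tilt [-0.0024 -0.0003  0.1289] 498
btn 56 [ 0.5135 -0.2104  0.1465]
flange (array([ 0.5122, -0.211 ]), np.float64(0.00103), 84)
side flange z, tilt [-0.0046 -0.0053  0.1267] 268
btn 31 [ 0.5129 -0.2115  0.1445]
flange (array([ 0.5117, -0.212 ]), np.float64(0.00164), 142)
wrist flange z, tilt [-0.0013 -0.0008  0.1268] 8789
btn 1096 [ 0.5127 -0.211   0.1446]
```

The button has dropped about 7.8 mm (0.1524 to 0.1446), and the lid is level and centred. I hand in the job.

```bash
python3 -c "
from cell import arm
print(arm.finish_job())"
```

```text
the job is handed in; nothing more can be done
None
```

The job is handed in (no verdict was returned): the grey lid sits fully home on the steel canister, its button pressed with about 7 N measured until it snapped down and stayed down, and the arm is clear of it.

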